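# Stamp the arm casting with the pedal press

## Task

Two identical small marking presses stand on the bench, one loaded with an arm casting (a narrow bar with a boss at each end), the other with a round cap casting. Stamp the arm casting: press the pedal of its press down to the stop, keep it there for about a second, then let go so that it springs all the way back up. Do not press the other pedal.

Things in the scene. Friction and masses are not known exactly. Their poses are not given: they have to be found in the camera images.
- press_arm_pad (a point): Centre of the top of the black ribbed pedal pad (50 mm wide, 44 mm along the lever) of the press that holds the arm casting: a raw grey bar 91x30x21 mm lying crosswise under the lever, its thin end sticking out to the left. At rest the pad is about 0.10 m above the bench, sloping 0.22 rad, front edge higher. Moves with the pedal; at rest its x axis points level to the hinge side, z up.
- press_arm_pedal (a joint): Hinge of that pedal, rad: 0 up at rest, 0.30 at the stop. The hinge is 145 mm behind the pad centre, 62 mm above the bench; to the stop the pad centre sinks 43 mm nearly straight down. A spring returns it: about 5 N on the pad to start it, 12 N at the stop, then rigid. The press: fixed grey base 200x80x12 mm, pedal end towards the robot, turned up to 0.3 rad; nothing on it is higher than the pad.
- press_cap_pad (a point): Same point on the other press, equal in all dimensions, which holds a round cap casting (68x70x21 mm). The presses stand in two of three places, left of the bench vice, right of it and further right; a small green bin of screws stands in the third. Beware the vice (154 mm tall, y -0.03 to 0.13 m, from x = 0.455 m on) and the crate (0.21 m tall, x below 0.435 m, y from -0.205 to -0.60 m).
- press_cap_pedal (a joint): Hinge of the other press's pedal, rad: 0 up at rest, 0.30 at its stop; same spring.

How it is judged (in metres and radians):
On the way:
1. the pedal of the press with the arm casting is held down at its stop (value of joint press_arm_pedal above 0.25 rad), for 0.5 s.
At the end, for the whole second after the job is handed in: After the pedal of the arm-casting press has been held within 0.05 rad (7 mm at the pad) of its stop for 0.5 s, both pedals are up at rest (within 0.03 rad) (value of joint each of press_arm_pedal, press_cap_pedal below 0.03 rad and velocity of joint press_arm_pedal below 0.05 rad/s); the robot touches nothing.
It fails at once if the pedal of the press with the cap casting is pressed (more than 0.12 rad) (value of joint press_cap_pedal above 0.12 rad).
It also fails if it takes over 32 s, if anything falls off the work surface, if the arm or the gripper's body presses on something with over 40 N, if the wrist force passes 120 N, or if a joint passes its speed limit or range.

## Robot

A 7-joint arm with a two-finger parallel gripper is mounted at the origin on the work surface; the furniture and walls round the work are solid. World frame = base frame: x ahead of the robot, y to its left, z up, the work surface at z = 0. Lengths are in mm, angles in rad, forces in N, time in s.
With the tool pointing down it reaches from about 400 to 750 mm from the base axis. Payload 19.5 kg.
Tool frame: the origin (TCP) lies on the centre line of the jaws, within the pads' length; the fingertips stand arm.tips_ahead ahead of it and the grasp point (between the pads) lies 11 mm behind it (arm.tips_ahead is the distance from the TCP to the fingertips, in mm); x points along the fingers, z is the direction in which the jaws open and shut, and the axes are right-handed (so a half turn about x gives the same grasp; the last joint's range is limited). The gripper opens to 85 mm and grips with 20 to 120 N. Pads are 22 mm wide; open, the fingers measure 114 mm over their backs; the gripper's body (76 mm by 85 mm) begins 54 mm behind the grasp point. The pads swing forward as they close: fully open they stand 13 mm farther back than shut.
Start: joints at [1.237, 0.707, -0.028, 1.485, 0.022, 0.951, -0.075], TCP at [165.407, -550.669, 239.268] pointing down, gripper open.
Joint ranges: [-2.71, 2.71], [-0.32, 2.16], [-1.57, 1.52], [0, 2.45], [-1.46, 4.6], [0, 2.02], [-2.83, 2.83]. Speed limits (rad/s): [1.89, 1.89, 2.57, 2.57, 3.01, 3.01, 3.01].

## Interface

Orientations are given as a unit quaternion [w, x, y, z].
In Python, from plant import arm gives the robot as it stands. The module is installed in compiled form; this text tells all that it offers.
- The arm moves only by the tool drive_tool, never from a script. Its arguments are lists of equal length, an entry for each row: "slide": the shift along the tool's x, y, z in mm, a list of three; "twist": the turn about the tool's x in rad. In form: {"slide": [[tx, ty, tz], ...], "twist": [twist, ...]}. A call has 1 to 12 rows; each row is the pose to reach, as a shift and turn from the pose commanded when the call began, along the tool's axes at that moment; what a row does not reach only later rows make up. A row lasts 1/12 s, in which the tool goes at most 41.7 mm and 7.16 degrees, less where a joint would pass 70% of its speed; a pose out of reach is approached as far as the arm can. A call with a gripper value outside its range is refused whole. "grip" is the closure, from 0 (fully open) to 1 (shut), set as the call begins (left out, the last holds). The fingers move at their own pace and stop on an object; "newtons" is the grip in N (left out, the last holds). Time passes only in rows, so rows that repeat a pose let the fingers close. It gives the time, the measured TCP pose, the force and the opening at its end, in the units of the state.
- arm.get_state(): the state, without advancing time (a new reading comes with each control period).
- arm.get_image(name): name is "scene" or "top" or "wrist"; returns a dict with "pixels" (420x560x3 uint8, red, green, blue), "fx", "fy", "cx", "cy" (pixels), "world_from_camera" (4x4, takes a point from camera to world coordinates). Camera axes: x right, y down, z forward; pixel columns grow to the right and rows downward; lengths in mm; the calibration is good to about 2 mm. A picture is of the moment at which its call begins. There is no depth.
- arm.finish_job(): hands the job in, once; it reports no verdict.
Trained networks look in a picture, given as the dict that the camera call returned (one of the last four; its "shot" number tells which), for a name from the list of things; names that differ only in an ending like _2 or _b are one class to them, and where a whole thing is asked for, a point or a joint stands for the part that bears it (a point fixed in the world has none). Each returns a list of dicts, best first, with "conf" (0 to 1); they miss things now and then, are a little off and sometimes report something else, mostly with a low value. They report only what shows in the picture. A call takes as long as a camera call.
- arm.search_frame(picture, label): "location" ([x, y, z] in mm, in the coordinates of the camera as it stood for that picture, good to about 4 mm: the middle of the surface that is visible of it).
The state is a dict: "t": time; "joints": joint angles; "joint_velocities": joint speeds; "effort": joint torques, N m; "tool_pos": TCP position; "ee_rot": TCP orientation; "ft_force": force on the tool from outside, world axes, zero at the start; "ft_torque": the same for the moment, N m; "opening": finger opening in mm.
Only numpy, scipy, OpenCV 4.12 (cv2) and the standard library are available. Lean on these libraries where they do the work, as an engineer would, in place of code of your own. Each camera call takes 0.05 s, during which the arm holds its last target. There are 200 camera calls.

## Working session

There is one attempt and no reset: what is moved stays moved. The work goes in short steps, Python scripts to look and compute and a tool call to move; the robot and the scene stay as the last step left them, time stands still between calls to the robot, and variables do not carry over. Pictures are saved under pics/ and viewed, about 8 in all and at most 12, crops included, and the job is handed in when it is done.

Besides the shell and the picture viewer there is one more tool, called after "Request:" as name(argument=value, ...), one argument or row to a line, values as JSON. drive_tool: Moves the arm, as the interface text tells. Its arguments: {"type":"object","properties":{"slide":{"type":"array","items":{"type":"array","items":{"type":"number"}}},"twist":{"type":"array","items":{"type":"number"}},"grip":{"type":"number"},"newtons":{"type":"number"}},"required":["slide","twist"]}

```bash
mkdir -p pics; python3 - <<'E'
from plant import arm
import cv2, numpy as np
s=arm.get_state(); print({k:np.round(v,3) for k,v in s.items()}, arm.tips_ahead)
for n in ["scene","top"]:
    p=arm.get_image(n); cv2.imwrite(f"pics/{n}1.png",p["pixels"][...,::-1])
    T=p["world_from_camera"]
    for l in ["press_arm_pad","press_cap_pad"]:
        for d in arm.search_frame(p,l):
            X=np.array(d["location"]); w=(T@np.r_[X,1])[:3]
            print(n,l,round(d["conf"],2),np.round(w),"px",round(p["fx"]*X[0]/X[2]+p["cx"]),round(p["fy"]*X[1]/X[2]+p["cy"]))
E
```

```text
{'t': np.float64(0.0), 'joints': array([ 1.237,  0.707, -0.028,  1.485,  0.022,  0.951, -0.076]), 'joint_velocities': array([-0.   , -0.001, -0.002,  0.   ,  0.001,  0.   ,  0.001]), 'effort': array([-0.0000e+00, -8.8320e+01,  1.2350e+00, -2.3617e+01,  1.7000e-02,
        6.0000e-03,  0.0000e+00]), 'tool_pos': array([ 165.316, -550.45 ,  238.822]), 'ee_rot': array([ 0.567,  0.422,  0.568, -0.422]), 'ft_force': array([ 0.042, -0.387, -0.914]), 'ft_torque': array([ 0.02 , -0.044, -0.021]), 'opening': np.float64(85.531)} 8.0
scene press_arm_pad 0.96 [ 541. -334.   90.] px 335 314
scene press_cap_pad 0.73 [ 550. -140.   89.] px 297 242
top press_cap_pad 0.97 [ 550. -138.   87.] px 316 215
```

View pics/scene1.png

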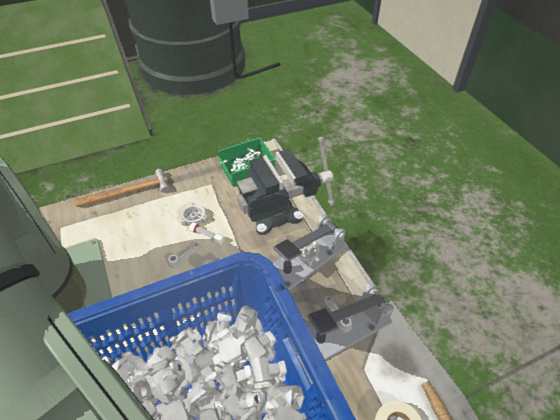

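View pics/top1.png

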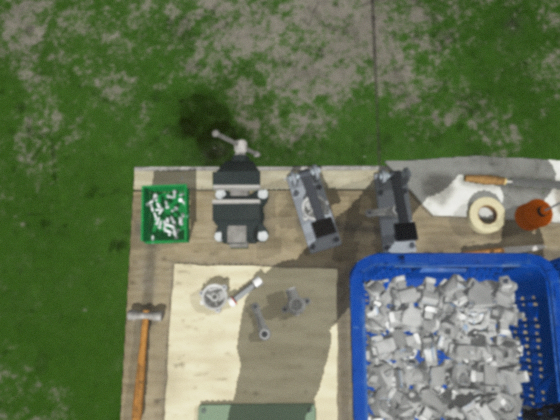

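The top view shows two presses, with black pads near (323,227) and (404,231). A bar sticks out left of the right-hand one at about (375,212). I'll zoom in to confirm.

```bash
python3 - <<'E'
from plant import arm
import cv2, numpy as np
p=arm.get_image("top"); s=arm.get_image("scene")
a=p["pixels"][150:265,280:440,::-1]; b=s["pixels"][215:350,260:410,::-1]
cv2.imwrite("pics/z1.png",np.hstack([cv2.resize(a,(420,302),interpolation=2),cv2.resize(b,(336,302),interpolation=2)]))
T=p["world_from_camera"]; print(np.round(T,2),p["fx"],p["cx"],p["cy"])
def back(u,v,z,p):
    T=p["world_from_camera"]; d=T[:3,:3]@[(u-p["cx"])/p["fx"],(v-p["cy"])/p["fy"],1]; o=T[:3,3]; return o+d*(z-o[2])/d[2]
g=p["pixels"].max(2); m=(g<45).astype(np.uint8); m[:190]=0;m[250:]=0;m[:,:290]=0;m[:,430:]=0
n,l,st,c=cv2.connectedComponentsWithStats(m)
for i in range(1,n):
    if st[i,4]>60:
        r=cv2.minAreaRect(np.argwhere(l==i)[:,::-1].astype(np.float32)); print(st[i],c[i],r,back(*r[0],100,p))
E
```

```text
[[-1.00000e-02 -9.80000e-01  2.10000e-01  3.25780e+02]
 [-1.00000e+00  0.00000e+00 -1.00000e-02 -6.89900e+01]
 [ 0.00000e+00 -2.10000e-01 -9.80000e-01  1.26883e+03]
 [ 0.00000e+00  0.00000e+00  0.00000e+00  1.00000e+00]] 527.8287828362937 288.9543955755855 203.24070566836866
[313 219  21  17 226] [323.62389381 226.84513274] ((323.2615051269531, 226.87158203125), (14.463178634643555, 18.00713539123535), 73.3007583618164) [ 519.30109287 -152.63644523  100.        ]
[395 223  21  17 297] [404.89225589 230.73737374] ((405.0, 231.0), (16.0, 20.0), 90.0) [ 509.05968476 -335.70547586  100.        ]
```

View pics/z1.png

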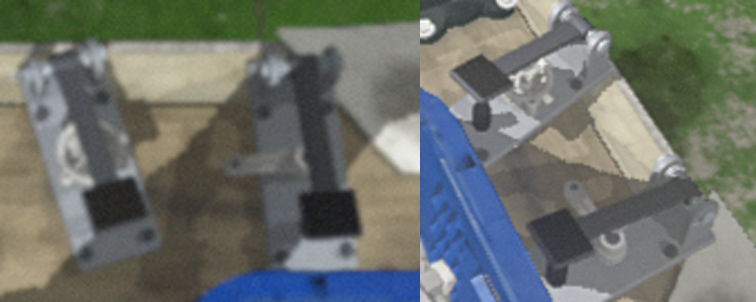

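The bar casting lies under the right-hand press's lever, with its thin end to the left, so the target pad is at about (509, -336, 100). The left press holds the round cap. Next I'll work out the move in tool axes.

```bash
cat > h.py <<'E'
from plant import arm
import numpy as np
from scipy.spatial.transform import Rotation as R
def rel(target):
    s=arm.get_state(); q=s["ee_rot"]; M=R.from_quat(np.r_[q[1:],q[0]]).as_matrix()
    return s, M, M.T@(np.array(target)-s["tool_pos"])
E
python3 - <<'E'
from h import *
s,M,d=rel([512,-336,290]); print(M.round(3)); print(d.round(1)); print(rel([165,-550,290])[2].round(1))
E
```

```text
[[-0.     0.958  0.288]
 [ 0.     0.288 -0.958]
 [-1.     0.    -0.   ]]
[ -50.7  393.7 -105.9]
[-50.8  -0.2  -0.8]
```

Request:
drive_tool(
  slide=[
    [-25,0,0],
    [-50,0,0],
    [-60,25,-7],
    [-60,55,-15],
    [-60,85,-23],
    [-60,115,-31],
    [-60,145,-39],
    [-60,175,-47],
    [-60,205,-55],
    [-60,230,-62],
    [-60,245,-66],
    [-60,250,-67],
  ],
  twist=[0,0,0,0,0,0,0,0,0,0,0,0],
  grip=1,
  newtons=40,
)

```text
t: 1.4
tool_pos: [387.9, -412.7, 299.2]
ee_rot: [0.568, 0.421, 0.568, -0.421]
ft_force: [-1.0, 0.5, -0.7]
opening: -0.1
```

Request:
drive_tool(
  slide=[
    [0,10,-3],
    [0,30,-8],
    [0,60,-16],
    [0,90,-24],
    [0,115,-31],
    [0,135,-36],
    [0,143,-39],
    [0,144,-39],
    [0,144,-39],
    [0,144,-39],
  ],
  twist=[0,0,0,0,0,0,0,0,0,0],
)

```text
t: 2.23
tool_pos: [511.1, -337.1, 299.4]
ee_rot: [0.567, 0.422, 0.567, -0.423]
ft_force: [-0.5, -0.2, -0.5]
opening: -0.3
```

```bash
python3 - <<'E'
from h import *
import cv2
s,M,d=rel([512,-336,120]); print(s["t"],s["tool_pos"].round(1),s["opening"],arm.tips_ahead,s["ft_force"].round(1),M[:,0].round(3),d.round(1))
ims=[]
for n in ["wrist","top","scene"]:
    p=arm.get_image(n); 
    q=p["pixels"][:,:,::-1].copy()
    T=np.linalg.inv(p["world_from_camera"])
    for X,c in (([509,-336,100],(0,0,255)),([512,-336,100],(0,255,255))):
        y=T@np.r_[X,1]; uv=(int(p["fx"]*y[0]/y[2]+p["cx"]),int(p["fy"]*y[1]/y[2]+p["cy"])); cv2.circle(q,uv,2,c,-1); print(n,uv)
    ims.append(q)
cv2.imwrite("pics/w2.png",ims[0])
cv2.imwrite("pics/t2.png",np.hstack([cv2.resize(ims[1][140:300,300:500],None,fx=2,fy=2),cv2.resize(ims[2][200:360,240:420],None,fx=2,fy=2)]))
E
```

```text
2.2333 [ 511.1 -337.1  299.4] -0.34612434809056675 8.0 [-0.5 -0.2 -0.5] [-0.    -0.001 -1.   ] [179.4   1.3  -0.8]
wrist (276, 181)
wrist (277, 178)
top (405, 231)
top (405, 229)
scene (321, 318)
scene (322, 318)
```

View pics/w2.png

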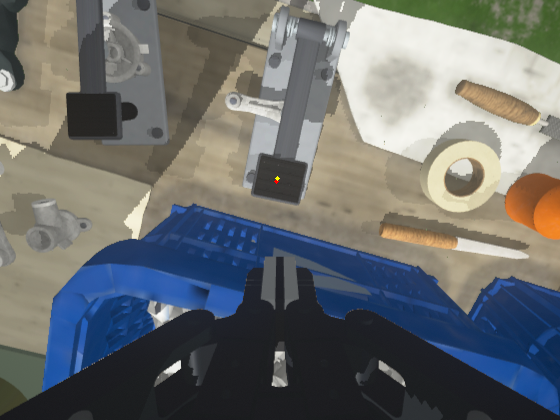

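View pics/t2.png

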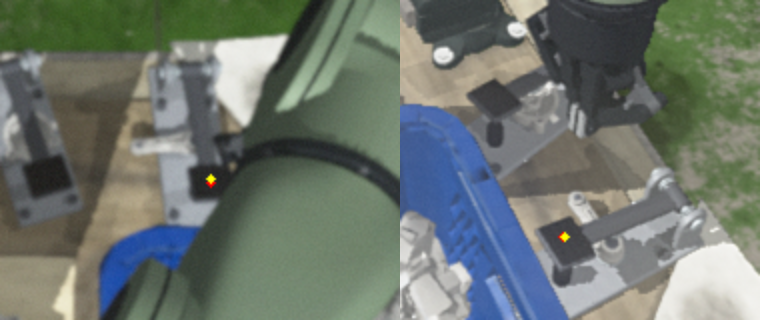

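In the wrist view the pad is centred at about (281,178) and the projected estimate is at (277,178), so they agree within 4 mm. Fingers are shut, so I'll descend over the pad.

Request:
drive_tool(
  slide=[
    [10,4,2],
    [30,4,2],
    [55,4,2],
    [80,4,2],
    [105,4,2],
    [128,4,2],
    [146,4,2],
    [158,4,2],
    [165,4,2],
    [169,4,2],
    [169,4,2],
  ],
  twist=[0,0,0,0,0,0,0,0,0,0,0],
)

```text
t: 3.3
tool_pos: [516.5, -336.6, 129.7]
ee_rot: [0.567, 0.422, 0.568, -0.422]
ft_force: [0.1, 0.0, -0.9]
opening: 0.2
```

```bash
python3 - <<'E'
from h import *
import cv2
s,M,d=rel([516,-338,65]); print(s["t"],s["tool_pos"].round(1),s["ft_force"].round(1),d.round(1))
a=arm.get_image("wrist")["pixels"][:,:,::-1]; b=arm.get_image("scene")["pixels"][200:360,240:420,::-1]
cv2.imwrite("pics/w3.png",np.hstack([a[:,100:460],cv2.resize(b,(440,420))]))
E
```

```text
3.3 [ 516.5 -336.6  129.7] [ 0.1  0.  -0.9] [64.7 -0.9  1.3]
```

View pics/w3.png

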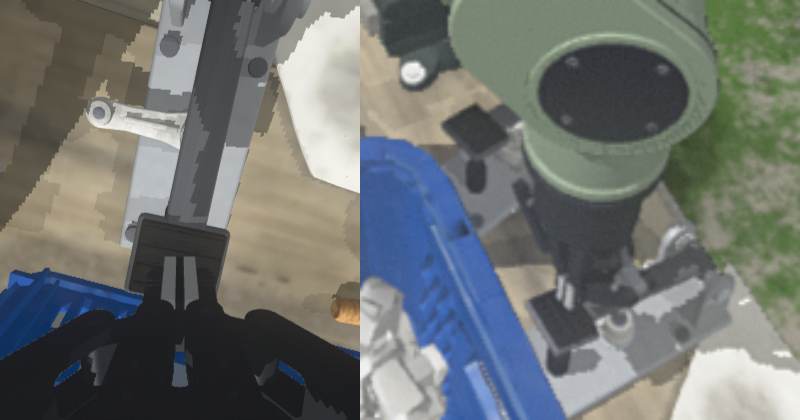

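Fingertips are over the pad. In the wrist crop they sit at about (180,258), inside a pad that spans columns 130–230. Now I'll press to just short of the stop.

Request:
drive_tool(
  slide=[
    [8,-1,1],
    [16,-1,1],
    [22,-1,1],
    [28,-1,1],
    [34,-1,1],
    [40,-1,1],
    [46,-1,1],
    [52,-1,1],
    [57,-1,1],
    [60,-1,1],
    [60,-1,1],
  ],
  twist=[0,0,0,0,0,0,0,0,0,0,0],
)

```text
t: 4.32
tool_pos: [515.1, -338.1, 69.7]
ee_rot: [0.567, 0.422, 0.568, -0.423]
ft_force: [-8.5, -0.4, 11.7]
opening: -0.2
```

Request:
drive_tool(
  slide=[
    [2,0,0],
    [3,0,0],
    [4,0,0],
    [4,0,0],
  ],
  twist=[0,0,0,0],
)

```text
t: 4.65
tool_pos: [515.1, -338.2, 66.4]
ee_rot: [0.567, 0.422, 0.568, -0.423]
ft_force: [-8.2, 1.0, 16.8]
opening: 0.1
```

Request:
drive_tool(
  slide=[
    [1,0,0],
    [2,0,0],
    [2,0,0],
    [2,0,0],
  ],
  twist=[0,0,0,0],
)

```text
t: 4.98
tool_pos: [515.2, -338.2, 65.7]
ee_rot: [0.567, 0.422, 0.567, -0.423]
ft_force: [-14.4, 5.0, 37.2]
opening: -0.0
```

At the stop: force jumped to 37 N while the tool moved under 1 mm. I'll hold for a second and take a picture.

Request:
drive_tool(
  slide=[
    [0,0,0],
    [0,0,0],
    [0,0,0],
    [0,0,0],
    [0,0,0],
    [0,0,0],
    [0,0,0],
    [0,0,0],
    [0,0,0],
    [0,0,0],
    [0,0,0],
    [0,0,0],
  ],
  twist=[0,0,0,0,0,0,0,0,0,0,0,0],
)

```text
t: 5.98
tool_pos: [515.2, -338.3, 65.7]
ee_rot: [0.567, 0.422, 0.567, -0.423]
ft_force: [-14.9, 5.6, 37.8]
opening: -0.2
```

```bash
python3 - <<'E'
from h import *
import cv2
a=arm.get_image("wrist")["pixels"][:,:,::-1]; b=arm.get_image("scene")["pixels"][200:360,240:420,::-1]
s=arm.get_state(); print(s["t"],s["tool_pos"].round(1),s["ft_force"].round(1))
cv2.imwrite("pics/w4.png",np.hstack([a[:,100:460],cv2.resize(b,(440,420))]))
E
```

```text
6.0833 [ 515.2 -338.2   65.7] [-14.5   5.3  37.8]
```

View pics/w4.png

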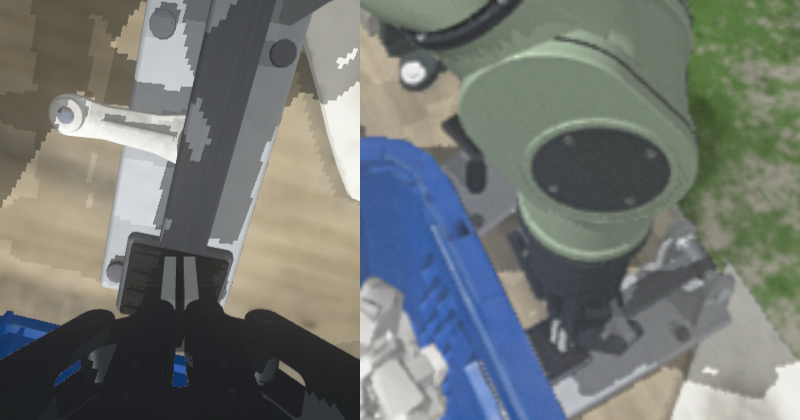

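The pedal is down with the fingers on the pad. The tips are at z ≈ 58 mm, which matches the expected stop. Releasing now.

Request:
drive_tool(
  slide=[
    [-4,0,0],
    [-10,0,0],
    [-16,0,0],
    [-22,0,0],
    [-28,0,0],
    [-34,0,0],
    [-40,0,0],
    [-50,0,0],
    [-65,0,0],
    [-85,0,0],
    [-105,0,0],
    [-125,0,0],
  ],
  twist=[0,0,0,0,0,0,0,0,0,0,0,0],
)

```text
t: 7.08
tool_pos: [515.5, -337.7, 190.1]
ee_rot: [0.567, 0.422, 0.568, -0.422]
ft_force: [-0.2, -0.5, 0.7]
opening: -0.2
```

Request:
drive_tool(
  slide=[
    [-20,0,0],
    [-45,0,0],
    [-70,0,0],
    [-90,0,0],
    [-105,0,0],
    [-110,0,0],
    [-110,0,0],
    [-110,0,0],
    [-110,0,0],
  ],
  twist=[0,0,0,0,0,0,0,0,0],
)

```text
t: 7.83
tool_pos: [515.6, -337.7, 298.1]
ee_rot: [0.567, 0.422, 0.568, -0.422]
ft_force: [-0.3, -0.0, -0.5]
opening: 0.1
```

```bash
python3 - <<'E'
from h import *
import cv2
a=arm.get_image("wrist")["pixels"][:,:,::-1]; b=arm.get_image("scene")["pixels"][200:360,240:420,::-1]
s=arm.get_state(); print(s["t"],s["tool_pos"].round(1),s["ft_force"].round(1))
cv2.imwrite("pics/w5.png",np.hstack([a[:,:440],cv2.resize(b,(360,420))]))
E
```

```text
7.9333 [ 515.8 -337.7  298.3] [ 0.2  0.1 -0. ]
```

View pics/w5.png

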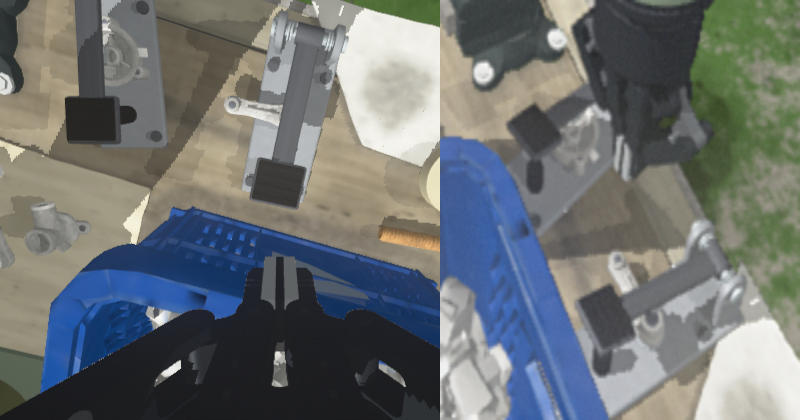

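Both pedals are up again: the arm-press pad in the wrist view is at (278,182), about where it was before pressing, and the other press is untouched. The gripper is clear, so I'm handing in.

```bash
python3 -c "
from plant import arm
print(arm.finish_job())"
```

```text
the job is handed in; nothing more can be done
None
```

I stamped the arm casting and handed the job in at about 8 s of the 32 s allowed; the hand-in gives no verdict.

- **Which press:** the arm casting was in the right-hand press, by the crate. I confirmed this in zoomed views from the top, scene and wrist cameras, where the bar's thin end sticks out to the left.
- **Pressing:** I pushed the pad down with the closed fingertips until it stopped. The tips were then at about 58 mm, against about 57 mm expected, and the vertical force jumped to 37–38 N with almost no further movement. I held it there for more than 1 s.
- **Force:** the total wrist force at the stop was about 41 N, against a limit of 120 N. The 40 N limit applies to the arm and gripper body. Only the fingertips appeared to touch the pedal, but I couldn't measure body contact separately.
- **Last checks:** after lifting clear, the wrist force read zero and the tool was at 298 mm. In the pictures both pedals were up, and I never went near the cap press. The pedal angles are judged from pictures and tool height, because the joints can't be read directly.
- **Disagreement:** the network's points for the pads were about 32 mm behind them, because it marks the middle of the whole lever. I used the dark pad in the top image instead, and the wrist view agreed with that to about 4 mm.

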